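# Set the transport lock of an autosampler carousel

## Task

Make the sample autosampler ready to be moved: push its carousel round by one of the two finger pins until the slot across it lines up with the steel locking bar, then push the bar by its upright tab straight through the slot until the tab is fully home against the two stop blocks. Only push with the fingertips or the outside of the fingers: the bar must not be lifted or tipped out of its guide, and the bottle, jar and wrench are to be left where they stand. Leave the slot lined up with the bar through it, and take the hand away.

Things in the scene. Friction and masses are not known exactly. Their poses are not given: they have to be found in the camera images.
- deck: Open autosampler deck fixed to the bench: grey plate 150 x 400 mm (y from -285 to +115), top 20 mm above the bench. Origin: on the carousel's axis at bench level. z up, +y the way the bar is pushed. Dark steel guide on x = 0, 38 mm wide, y -240 to -61: open-topped channel 14 mm wide, floor at z 27.5, walls to 41. Beyond the carousel, y 60 to 95, a short receiving guide, 21 mm channel, tops at 41.
- carousel (a joint): Angle of the carousel about the vertical axis, rad, counter-clockwise from above positive. At 0 and at pi the slot lines up with the bar (both are equally good); stops at -0.4 and 3.54. It starts between 0.5 and 2.64. It turns stiffly (about 2 N at a pin) and stays where it is left.
- carousel_slot (a point): Carousel: white disc 110 mm across; point on its axis at its top face (46 mm above the bench). Its y axis runs along the slot: 20 mm wide, right across, open above, floor 20 mm down, mouths flared. Its x axis passes through both finger pins: steel, upright, 12 mm thick with 15 mm heads, 35 mm from the axis either side, 36 mm tall. Eight black vial caps, 11 mm across, rise 4 mm near the rim.
- bar: Steel locking bar 165 mm long (y), 12 wide, 16 tall, 0.2 to 0.4 kg, loose in the open guide; slides with 2 to 6 N. Origin: middle of its underside, 27.5 mm above the bench at the start; +y towards its round nose, z up. Upright tab across its tail end: 38 mm wide, 8 thick, 16 to 52 mm above the underside. Home: tab against the stop blocks, origin at y = 2.5 mm in the deck's frame.
- bar_nose (a point): Tip of the bar's nose, at mid height. Fully home it is 85 mm past the carousel's axis along the deck's y; at the start it is 70 to 100 mm before the axis.
- bar_tab (a point): Middle of the tab's rear face (the face to push on, facing the bar's -y), 34 mm above the bar's underside, 82.5 mm behind the bar's origin.
- stops (a point): Middle of the face that the tab comes to rest on: two stop blocks at the carousel end of the guide, 7 to 19 mm to either side of the bar, their faces 72 mm before the carousel's axis, tops 56 mm above the bench (this point: at that height, above the channel). At home the tab's rear face is 80 mm before the axis.
- bottle: Bystander: clear glass solvent bottle with a blue cap, 70 mm across, 150 mm tall; origin at the middle of its underside.
- jar: Bystander: amber glass jar, 54 mm across, 65 mm tall; origin at the middle of its underside.
- wrench: Bystander: small steel wrench, 150 mm long, lying flat along its own x; origin at the middle of its underside.
There are look-alikes about, which are no part of the job. What is meant by the bar is not black, and is the smaller of those in its own colour.

How it is judged:
By the outcome, as a careful person would: the job done as asked, in the order asked, and still so for the second after the job is handed in, with the robot touching nothing.
It also fails if it takes over 58 s, if anything falls off the work surface, if the arm or the gripper's body presses on something with over 40 N, if the wrist force passes 120 N, or if a joint passes its speed limit or range.

## Robot

A 6-joint arm with a two-finger parallel gripper is mounted at the origin on the work surface. World frame = base frame: x ahead of the robot, y to its left, z up, the work surface at z = 0. Lengths are in m, angles in degrees, forces in N, time in s.
With the tool pointing down it reaches from about 0.35 to 0.975 m from the base axis. Payload 7.1 kg.
Tool frame: the origin (TCP) lies midway between the tips of the shut fingers; the grasp point (between the pads) lies arm.hold_point_z behind it (arm.hold_point_z is the distance from the TCP to the grasp point, in m); z points along the fingers, y is the line along which they close (so a half turn about z gives the same grasp; the last joint's range is limited). The gripper opens to 88 mm and grips with 3 to 60 N. Pads are 20 mm wide; open, the fingers measure 115 mm over their backs; the gripper's body (75 mm by 178 mm) begins 61 mm behind the grasp point.
Start: joints at [-70.703, 24.242, 93.386, -0, 62.372, -1.089], TCP at [0.218, -0.586, 0.223] pointing down, gripper open.
Joint ranges: [-172.04, 172.04], [-51.8, 120.97], [4.93, 147.93], [-75.15, 255.16], [6.16, 154.13], [-145.62, 145.62]. Speed limits (degrees/s): [136.94, 136.94, 172.46, 180, 180, 180].

## Interface

Orientations are given as a 3x3 rotation matrix whose columns are the frame's x, y, z axes.
In Python, from cell import arm gives the robot as it stands. The module is installed in compiled form; this text tells all that it offers.
- The arm moves only by the shell command python3 -m pendant 'ROWS'. ROWS is JSON, a list of rows, each an object with "offset": the shift along the tool's x, y, z in mm, a list of three; "rotation": the turn, a rotation vector about the tool's x, y, z in degrees, a list of three; "hand": the finger opening in mm, from 0 to 87.8. In form: [{"offset": [x, y, z], "rotation": [wx, wy, wz], "hand": hand}, ...]. A call has 1 to 12 rows; each row shifts and turns the commanded pose from where the row before left it, along the tool's axes as they then stand; what a row does not reach is not made up. A row lasts 1/12 s, in which the tool goes at most 41.7 mm and 7.16 degrees, less where a joint would pass 70% of its speed; a pose out of reach is approached as far as the arm can. A call with a gripper value outside its range is refused whole. The fingers move at their own pace and stop on an object; the grip force is fixed at half the most. Time passes only in rows, so rows that do not move let the fingers close. It gives the time, the measured TCP pose, the force, the opening and the grip force at its end, in the units of the state.
- arm.sense(): the state, without advancing time (a new reading comes with each control period).
- arm.snapshot(name): name is "scene" or "top" or "wrist"; returns the picture (480x640x3 uint8, red, green, blue); there is no depth.
- arm.get_calibration(name): a dict with "fov_y" (degrees; the focal length in pixels is half the picture's height over the tangent of half this angle, whatever the lens; pixels are square), "cx", "cy" (the principal point, pixels), "R" (3x3) and "t" (3): a world point X has camera coordinates R X + t. Camera axes: x right, y down, z forward; pixel columns grow to the right and rows downward; lengths in m; the calibration is good to about 2 mm. A picture is of the moment at which its call begins: read the wrist's pose just before it. get_calibration takes no time and is no camera call; for the wrist camera it gives the pose at the moment of the call.
- arm.hand_in(): hands the job in; it is judged then, once.
The state is a dict: "time": time; "joint_positions": joint angles; "qd": joint speeds; "tau": joint torques, N m; "ee_pos": TCP position; "orientation": TCP orientation; "ft_force": force on the tool from outside, world axes, zero at the start; "moment": the same for the moment, N m; "finger_gap": finger opening in m; "gripper_force": force on a finger pad.
Only numpy, scipy, OpenCV 4.12 (cv2) and the standard library are available. Lean on these libraries where they do the work, as an engineer would, in place of code of your own. Each camera call takes 0.05 s, during which the arm holds its last target. There are 200 camera calls.

## Working session

There is one attempt and no reset: what is moved stays moved. The work goes in short steps, Python scripts to look and compute and a shell command to move; the robot and the scene stay as the last step left them, time stands still between calls to the robot, and variables do not carry over. Pictures are saved under pics/ and viewed, at most 10 in all, crops included, and the job is handed in when it is done.

```bash
mkdir -p pics; python3 - <<'E'
from cell import arm
import cv2
for n in("scene","top"):
    cv2.imwrite(f"pics/{n}0.png",arm.snapshot(n)[...,::-1])
    c=arm.get_calibration(n);print(n,c)
s=arm.sense();print(s['time'],s['ee_pos'],s['orientation'],s['finger_gap'],arm.hold_point_z)
E
```

```text
scene {'fov_y': 46.77475587686258, 'cx': 312.5341248753058, 'cy': 236.831675302113, 'R': array([[ 0.32018418,  0.94721274, -0.01643501],
       [ 0.51414852, -0.18831523, -0.83677278],
       [-0.7956968 ,  0.25947137, -0.54730358]]), 't': array([-0.23714199, -0.2559752 ,  1.94382749])}
top {'fov_y': 45.55043509645791, 'cx': 312.5005823986059, 'cy': 245.11626059705662, 'R': array([[ 0.01678574, -0.99985192,  0.00379244],
       [-0.99326179, -0.01710987, -0.11462225],
       [ 0.11467017, -0.00184287, -0.99340191]]), 't': array([0.04120166, 0.63601975, 1.23268312])}
0.1 [ 0.2175961  -0.58537856  0.22199941] [[ 9.37365621e-01  3.48346833e-01 -4.19802391e-04]
 [ 3.48347084e-01 -9.37364807e-01  1.23621914e-03]
 [ 3.71250360e-05 -1.30502626e-03 -9.99999148e-01]] 0.08731739558164132 0.0187
```

View pics/scene0.png

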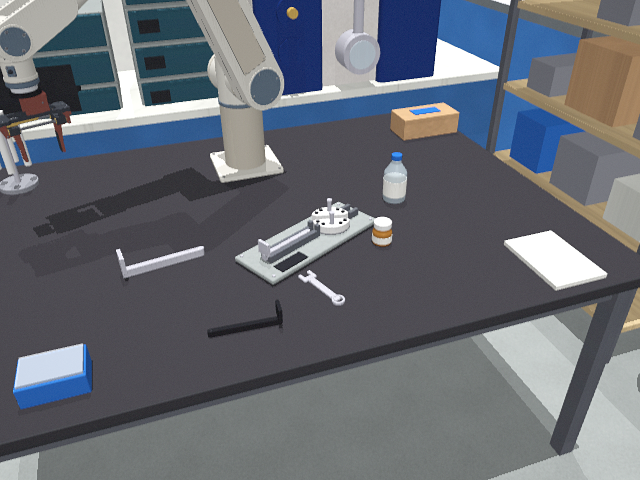

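View pics/top0.png

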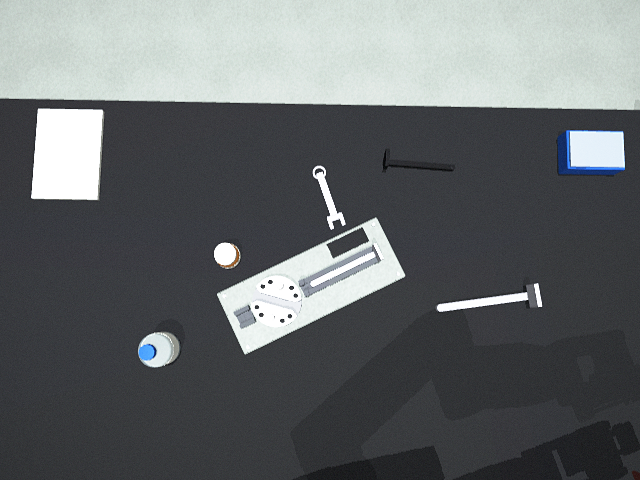

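The bar lies in the deck guide at about (300–380, 250–290) in the top view. The carousel is at (277,301), the jar at (227,255), the bottle at (158,350) and the wrench at (330,195). I'll get the deck frame from its plate contour and look at an enlarged crop.

```bash
cat > h.py <<'E'
import numpy as np, cv2
from cell import arm
def ray(c,uv):
    f=240/np.tan(np.radians(c['fov_y'])/2)
    d=np.array([(uv[0]-c['cx'])/f,(uv[1]-c['cy'])/f,1.])
    R=np.array(c['R']);return -R.T@np.array(c['t']),R.T@d
def onz(c,uv,z):
    o,d=ray(c,uv);return o+d*(z-o[2])/d[2]
def proj(c,X):
    f=240/np.tan(np.radians(c['fov_y'])/2)
    p=np.array(c['R'])@np.array(X)+np.array(c['t']);return np.array([c['cx']+f*p[0]/p[2],c['cy']+f*p[1]/p[2]])
E
python3 - <<'E'
from h import *
im=cv2.imread('pics/top0.png');c=arm.get_calibration('top')
m=cv2.inRange(im,(90,90,90),(255,255,255));m[:205]=0
m=cv2.morphologyEx(m,cv2.MORPH_CLOSE,np.ones((9,9)))
cs,_=cv2.findContours(m,0,2)
k=[q for q in cs if cv2.pointPolygonTest(q,(300,300),False)>=0][0]
m2=cv2.drawContours(np.zeros_like(m),[k],-1,255,-1);m2=cv2.morphologyEx(m2,cv2.MORPH_OPEN,np.ones((21,21)))
k=max(cv2.findContours(m2,0,2)[0],key=cv2.contourArea)
P=np.array([onz(c,p[0],.02)[:2] for p in k]).astype(np.float32)
r=cv2.minAreaRect(P);b=cv2.boxPoints(r);print(r,b.tolist())
for p in b: print(proj(c,[*p,.02]))
crop=im[205:365,205:415];cv2.imwrite('pics/c1.png',cv2.resize(crop,None,fx=3.75,fy=3.75,interpolation=cv2.INTER_CUBIC))
E
```

```text
((0.5582956075668335, 0.059151723980903625), (0.17212355136871338, 0.39832428097724915), 26.766511917114258) [[0.3917616009712219, 0.1982150673866272], [0.5711492896080017, -0.15742844343185425], [0.7248296141624451, -0.07991161942481995], [0.5454419255256653, 0.2757318913936615]]
[244.15626684 354.77745665]
[405.61277122 276.01812547]
[371.31137221 207.69313287]
[211.49751634 284.2349979 ]
```

View pics/c1.png

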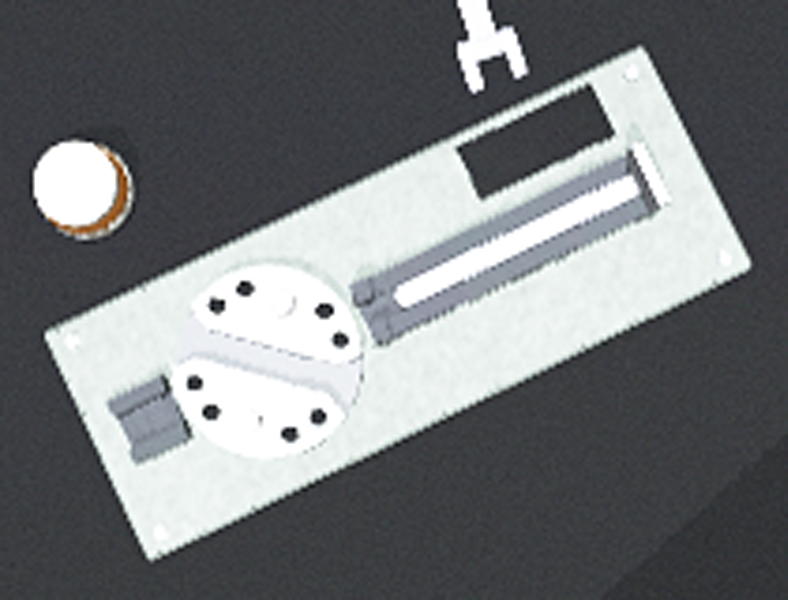

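The deck corners in the crop are (642,46), (749,266), (151,560) and (46,332). There are eight caps around (267,361), with pins near (285,305) and (260,418). The slot runs from upper left to lower right, and the tab is at (650,175).

```bash
cat >> h.py <<'E'
def frame(c,corn):  # corners A(tail,+?),B,C,D pixel at z=.02
    Q=np.array([onz(c,p,.02)[:2] for p in corn]);return Q
E
python3 - <<'E'
from h import *
c=arm.get_calibration('top')
px=lambda p:((p[0]+.5)/3.75-.5+205,(p[1]+.5)/3.75-.5+205)
Q=np.array([onz(c,px(p),.02)[:2] for p in [(642,46),(749,266),(151,560),(46,332)]])
print([np.linalg.norm(Q[i]-Q[(i+1)%4]) for i in range(4)])
y=(Q[2]+Q[3]-Q[0]-Q[1]);y/=np.linalg.norm(y);x=np.array([y[1],-y[0]])
ctr=Q.mean(0);O=ctr+.085*y
print('y',y,np.degrees(np.arctan2(*y[::-1])),'x',x,'O',O)
D=lambda p,z:(lambda w:np.round([(w-O)@x*1e3,(w-O)@y*1e3],1))(onz(c,px(p),z)[:2])
caps=[(217,305),(318,416),(245,289),(290,433),(325,310),(211,412),(340,340),(194,383)]
K=np.array([D(p,.05) for p in caps]);print(K.tolist(),K.mean(0), np.hypot(*(K-K.mean(0)).T))
a=np.degrees(np.arctan2(*(K-K.mean(0)).T[::-1]));print('cap angles',a)
print('pins head',D((285,305),.082),D((260,418),.082))
print('slot edge',D((215,328),.046),D((340,362),.046),D((195,355),.046),D((330,400),.046))
print('nose',D((400,298),.0355),'tab top',D((632,140),.0795),D((665,207),.0795))
for n,p,z in[('jar',(75,185),.065)]:print(n,D(p,z))
print('bottle',[(w-O)@x for w in [onz(c,(148,352),.15)[:2]]],[(w-O)@y for w in [onz(c,(148,352),.15)[:2]]])
E
```

```text
[np.float64(0.14665120346445157), np.float64(0.39405642249414874), np.float64(0.14795960323188234), np.float64(0.3955811770015698)]
y [-0.45165664  0.89219184] 116.8500223469909 x [0.89219184 0.45165664] O [0.51044047 0.12951553]
[[41.9, 12.3], [-41.4, -12.8], [43.2, -6.3], [-43.1, 5.9], [11.9, -42.9], [-12.4, 41.8], [-7.5, -43.2], [7.0, 43.5]] [-0.05   -0.2125] [43.77630816 43.22346187 43.67631116 43.48177959 44.32860427 43.7900977
 43.62828963 44.27736618]
cap angles [  16.60835584 -163.0690409    -8.01183301  171.91881463  -74.36086518
  106.38123352  -99.83205432   80.83816808]
pins head [ 22.7 -24.1] [-28.5  15.9]
slot edge [30.6 19.3] [-18.9 -37.6] [21.5 36.4] [-36.1 -22.9]
nose [ -0.2 -85.4] tab top [  21.2 -243.4] [ -21.4 -243.1]
jar [139.   55.6]
bottle [np.float64(0.015271908434663002)] [np.float64(0.2658411416491017)]
```

The carousel centre matches the deck frame to 0.2 mm. The pins sit at -41.4° and 138.6°, so the carousel angle is about 139° and the nearest alignment is 180°, a turn of +41°. To get there I'll push the pin at deck (26,-23) in +y. First I move to a hover with the fingers shut and the tool x axis along deck x.

```bash
python3 -m pendant '[{"offset":[0,0,0],"rotation":[0,0,-6.45],"hand":0},{"offset":[30,-22,0],"rotation":[0,0,0],"hand":0},{"offset":[30,-22,0],"rotation":[0,0,0],"hand":0},{"offset":[30,-22,0],"rotation":[0,0,0],"hand":0},{"offset":[30,-22,0],"rotation":[0,0,0],"hand":0},{"offset":[30,-22,0],"rotation":[0,0,0],"hand":0},{"offset":[30,-22,0],"rotation":[0,0,0],"hand":0},{"offset":[30,-22,0],"rotation":[0,0,0],"hand":0},{"offset":[30,-22,0],"rotation":[0,0,0],"hand":0},{"offset":[30,-22,0],"rotation":[0,0,0],"hand":0},{"offset":[30,-22,0],"rotation":[0,0,0],"hand":0},{"offset":[30,-22,0],"rotation":[0,0,0],"hand":0}]' && python3 -m pendant '[{"offset":[30,-22,0],"rotation":[0,0,0],"hand":0},{"offset":[30,-22,0],"rotation":[0,0,0],"hand":0},{"offset":[30,-22,0],"rotation":[0,0,0],"hand":0},{"offset":[30,-22,0],"rotation":[0,0,0],"hand":0},{"offset":[30,-22,0],"rotation":[0,0,0],"hand":0},{"offset":[30,-22,0],"rotation":[0,0,0],"hand":0},{"offset":[30,-22,0],"rotation":[0,0,0],"hand":0},{"offset":[0,0,0],"rotation":[0,0,0],"hand":0},{"offset":[0,0,0],"rotation":[0,0,0],"hand":0}]'
cat >> h.py <<'E'
O=np.array([.51044,.12952]);Y=np.array([-.45166,.89219]);X=np.array([.89219,.45166])
def deck(w): w=np.asarray(w)[:2]-O;return np.round([w@X*1e3,w@Y*1e3],1)
def st():
    s=arm.sense();R=np.array(s['orientation'])
    print('t',s['time'],'deck',deck(s['ee_pos']),'z',round(s['ee_pos'][2]*1e3,1),'yaw err',np.degrees(np.arctan2(R[:2,0]@Y,R[:2,0]@X)).round(2),'tilt',R[2].round(4),'F deck',[np.round(np.dot(s['ft_force'][:2],a),1) for a in (X,Y)],np.round(s['ft_force'][2],1),'gap',s['finger_gap'])
E
python3 - <<'E'
from h import *
st();c=arm.get_calibration('wrist');cv2.imwrite('pics/w1.png',arm.snapshot('wrist')[...,::-1]);print(c)
E
```

```text
time: 1.1
ee_pos: [0.4032, -0.2191, 0.2226]
orientation: [[0.892, 0.451, -0.0], [0.451, -0.892, 0.0], [-0.0, -0.0, -1.0]]
ft_force: [0.6, -1.3, -0.4]
finger_gap: 0.0117
gripper_force: 0.0
time: 1.85
ee_pos: [0.521, 0.0129, 0.2223]
orientation: [[0.891, 0.455, -0.001], [0.455, -0.891, -0.0], [-0.001, -0.0, -1.0]]
ft_force: [-0.7, 0.2, -0.1]
finger_gap: 0.0007
gripper_force: 0.0
t 1.85 deck [ -43.2 -108.9] z 222.3 yaw err 0.19 tilt [-7.e-04 -2.e-04 -1.e+00] F deck [np.float64(-0.6), np.float64(0.5)] -0.1 gap 0.0006537957305765482
{'fov_y': 67.5282289735057, 'cx': 322.97495008100856, 'cy': 234.16601793272025, 'R': array([[ 0.45468953, -0.89064924,  0.00116616],
       [-0.86420462, -0.44087171,  0.24245105],
       [-0.21542472, -0.11124775, -0.97016294]]), 't': array([-0.22493439,  0.42697355,  0.50197341])}
```

View pics/w1.png

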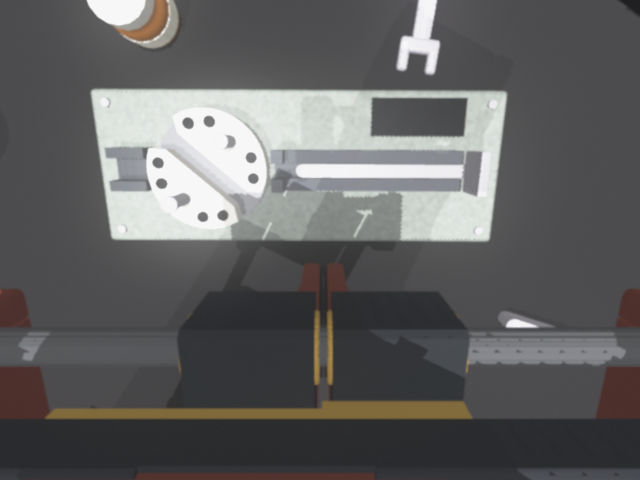

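The wrist view shows the carousel at (207,168), with the pins at (225,142) and (178,203) and the bar's nose at (300,171). This agrees with the top view. I'll write an automatic check of the carousel angle from the cap blobs and move down behind the right-hand pin.

```bash
python3 -m pendant '[{"offset":[25,-18,0],"rotation":[0,0,0],"hand":0},{"offset":[25,-18,0],"rotation":[0,0,0],"hand":0},{"offset":[24,-17,0],"rotation":[0,0,0],"hand":0},{"offset":[0,0,40],"rotation":[0,0,0],"hand":0},{"offset":[0,0,40],"rotation":[0,0,0],"hand":0},{"offset":[0,0,40],"rotation":[0,0,0],"hand":0},{"offset":[0,0,40],"rotation":[0,0,0],"hand":0},{"offset":[0,0,0],"rotation":[0,0,0],"hand":0},{"offset":[0,0,0],"rotation":[0,0,0],"hand":0},{"offset":[0,0,0],"rotation":[0,0,0],"hand":0}]' >/dev/null
cat >> h.py <<'E'
def caps(n,im=None,c=None):
    if im is None: c=arm.get_calibration(n);im=arm.snapshot(n)[...,::-1]
    g=np.ascontiguousarray(im).max(2);out=[]
    m=(g<75).astype(np.uint8)
    N,_,S,C=cv2.connectedComponentsWithStats(m)
    for i in range(1,N):
        d=deck(onz(c,C[i],.05))
        if 15<=S[i,4]<300 and 40<np.hypot(*d)<48: out.append(d)
    out=np.array(out)
    th=np.degrees(np.arctan2(out[:,1],out[:,0]))
    return out,th
def cang(th):  # pattern at psi+{-58,-33,33,58}, +180
    b=None
    pat=np.array([-57.8,-33,33,57.8]);pat=np.r_[pat,pat+180]
    for p in np.arange(0,180,.1):
        e=(th[:,None]-p-pat+180)%360-180;e=np.abs(e).min(1).sum()
        if b is None or e<b[0]: b=(e,p)
    return b[1],b[0]/len(th)
E
python3 - <<'E'
from h import *
st()
for n in('top','wrist'):
    im=arm.snapshot(n)[...,::-1];c=arm.get_calibration(n);o,th=caps(n,im,c);print(n,len(o),cang(th) if len(o) else '',o.mean(0))
o,th=caps('top',cv2.imread('pics/top0.png'),arm.get_calibration('top'));print('before',len(o),cang(th))
E
```

```text
t 2.7333 deck [ 29.3 -58.1] z 63.4 yaw err -0.1 tilt [-5.e-04 -1.e-04 -1.e+00] F deck [np.float64(-0.4), np.float64(1.3)] -0.1 gap 0.0008057023990912554Traceback (most recent call last):
  File "<stdin>", line 4, in <module>
  File "h.py", line 28, in caps
    th=np.degrees(np.arctan2(out[:,1],out[:,0]))
                             ~~~^^^^^
IndexError: too many indices for array: array is 1-dimensional, but 2 were indexed
```

```bash
python3 -m pendant '[{"offset":[1,-5,0],"rotation":[0,0,0],"hand":0},{"offset":[0,-5,0],"rotation":[0,0,0],"hand":0},{"offset":[0,-4,0],"rotation":[0,0,0],"hand":0},{"offset":[0,-4,0],"rotation":[0,0,0],"hand":0},{"offset":[0,-4,0],"rotation":[0,0,0],"hand":0},{"offset":[0,-4,0],"rotation":[0,0,0],"hand":0},{"offset":[0,0,0],"rotation":[0,0,0],"hand":0},{"offset":[0,0,0],"rotation":[0,0,0],"hand":0}]' | grep force
python3 - <<'E'
from h import *
st()
c=arm.get_calibration('wrist');im=arm.snapshot('wrist')[...,::-1];cv2.imwrite('pics/w2.png',im)
E
```

```text
ft_force: [4.7, -2.5, 1.4]
gripper_force: 2.4
t 3.45 deck [ 33.5 -31.9] z 64.0 yaw err 0.04 tilt [ 0.0054  0.0023 -1.    ] F deck [np.float64(3.1), np.float64(-4.3)] 1.4 gap 0.0002303252440153903
```

View pics/w2.png

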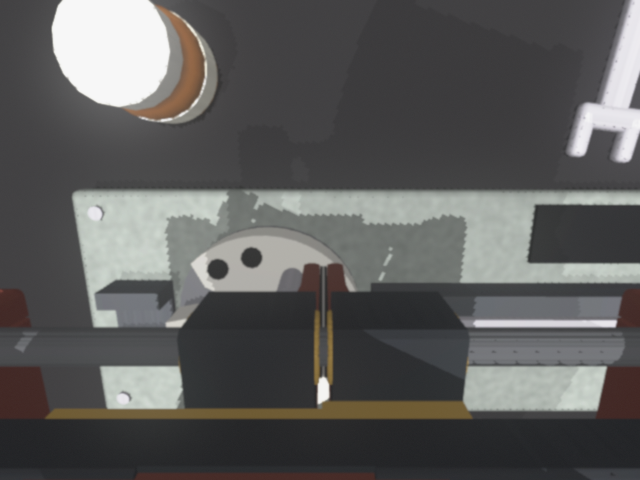

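The pin touches the finger's outer face at about (290,280). The caps at (217,269) and (252,258) are visible, which gives the angle.

```bash
python3 - <<'E'
from h import *
st();c=arm.get_calibration('wrist')
for p in [(217.5,269),(251.5,258)]:
    d=deck(onz(c,p,.05));print(d,np.hypot(*d),np.degrees(np.arctan2(d[1],d[0])))
t=cv2.imread('pics/top0.png');ct=arm.get_calibration('top')
w=cv2.imread('pics/w1.png')
o,th=caps('top',t,ct);print('top before',len(o),cang(th),np.sort(th))
E
```

```text
t 3.5 deck [ 33.3 -31.9] z 64.0 yaw err 0.04 tilt [ 0.0051  0.0022 -1.    ] F deck [np.float64(3.4), np.float64(-4.4)] 1.3 gap 0.0004390488246151106
[37.1 23.2] 43.756713770574684 32.0192629993607
[43.   5.4] 43.33774336533918 7.157813013615806Traceback (most recent call last):
  File "<stdin>", line 7, in <module>
  File "h.py", line 28, in caps
    th=np.degrees(np.arctan2(out[:,1],out[:,0]))
                             ~~~^^^^^
IndexError: too many indices for array: array is 1-dimensional, but 2 were indexed
```

```bash
sed -i 's/g<75/g<110/;s/15<=S/6<=S/' h.py; python3 -m pendant '[{"offset":[0,-4,0],"rotation":[0,0,0],"hand":0},{"offset":[0,-4,0],"rotation":[0,0,0],"hand":0},{"offset":[0,-4,0],"rotation":[0,0,0],"hand":0},{"offset":[0,-2,0],"rotation":[0,0,0],"hand":0},{"offset":[0,0,0],"rotation":[0,0,0],"hand":0},{"offset":[0,0,0],"rotation":[0,0,0],"hand":0}]' | grep force
python3 - <<'E'
from h import *
st();c=arm.get_calibration('wrist');im=arm.snapshot('wrist')[...,::-1];cv2.imwrite('pics/w3.png',im)
for a in (im,):
    try:
        o,th=caps('',a,c);print(o,np.sort(th))
    except Exception as e: print(e)
try:
    o,th=caps('',cv2.imread('pics/top0.png'),arm.get_calibration('top'));print(np.sort(th),cang(th))
except Exception as e: print(e)
E
```

```text
ft_force: [1.3, -0.6, 0.2]
gripper_force: 0.7
t 4.0 deck [ 31.  -16.9] z 63.0 yaw err 0.01 tilt [ 3.e-04  1.e-04 -1.e+00] F deck [np.float64(0.9), np.float64(-1.1)] 0.2 gap 0.0005586504659773977
too many indices for array: array is 1-dimensional, but 2 were indexed
[-162.98462689  -99.398233    -74.34261062   -8.09330353   16.39696111
   80.83765295  106.1245566   171.16395425] (np.float64(138.6), np.float64(0.2723732711272895))
```

```bash
python3 -m pendant '[{"offset":[0,15,0],"rotation":[0,0,0],"hand":0},{"offset":[0,10,0],"rotation":[0,0,0],"hand":0},{"offset":[0,0,-40],"rotation":[0,0,0],"hand":0},{"offset":[0,0,-40],"rotation":[0,0,0],"hand":0},{"offset":[-15,17,-35],"rotation":[0,0,0],"hand":0},{"offset":[-25,25,-20],"rotation":[0,0,0],"hand":0},{"offset":[-35,20,-20],"rotation":[0,0,0],"hand":0},{"offset":[0,10,0],"rotation":[0,0,0],"hand":0},{"offset":[0,0,0],"rotation":[0,0,0],"hand":0},{"offset":[0,0,0],"rotation":[0,0,0],"hand":0}]' | grep force
python3 - <<'E'
from h import *
st()
for n in('top','wrist'):
    c=arm.get_calibration(n);im=arm.snapshot(n)[...,::-1];cv2.imwrite(f'pics/{n}4.png',im)
    try:
        o,th=caps('',im,c);print(n,np.sort(th),o.mean(0),cang(th))
        d=o-o.mean(0);print(cang(np.degrees(np.arctan2(d[:,1],d[:,0]))))
    except Exception as e: print(e)
E
```

```text
ft_force: [-0.5, 0.2, -0.6]
gripper_force: 0.0
t 4.8833 deck [ -41.8 -112.9] z 215.9 yaw err -0.12 tilt [-1.e-04 -5.e-04 -1.e+00] F deck [np.float64(-0.3), np.float64(0.4)] -0.6 gap 0.0003121683792890091
top [-58.20331832 -33.07322736  32.78241565  57.29643322 121.59040413
 146.70482194] [10.         10.16666667] (np.float64(179.60000000000002), np.float64(0.15508186557489978))
(np.float64(95.10000000000001), np.float64(9.469897509559402))
wrist [-147.38075693 -123.61911304] [-31.15 -30.65] (np.float64(89.4), np.float64(0.5191780538659714))
(np.float64(11.5), np.float64(0.021975659536977332))
```

View pics/wrist4.png

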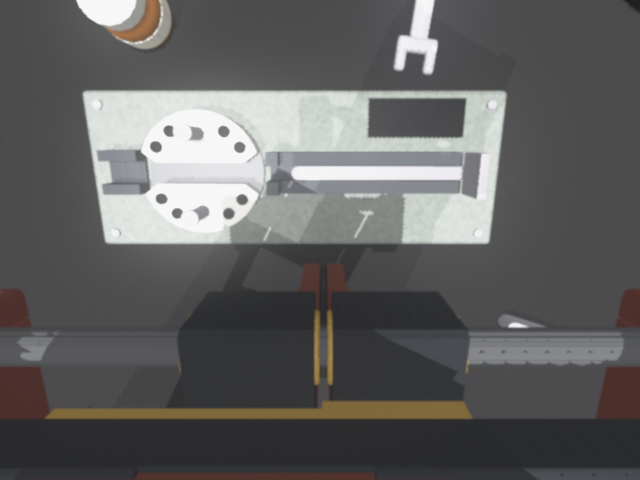

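The slot is at 179.6° ± 0.3° and lies in line with the bar, whose nose is at (292,173). Next I move behind the tab.

```bash
python3 -m pendant '[{"offset":[8,34,0],"rotation":[0,0,0],"hand":0},{"offset":[8,34,0],"rotation":[0,0,0],"hand":0},{"offset":[9,35,0],"rotation":[0,0,0],"hand":0},{"offset":[8,35,0],"rotation":[0,0,0],"hand":0},{"offset":[8,34,0],"rotation":[0,0,0],"hand":0},{"offset":[0,0,0],"rotation":[0,0,0],"hand":0},{"offset":[0,0,40],"rotation":[0,0,0],"hand":0},{"offset":[0,0,40],"rotation":[0,0,0],"hand":0},{"offset":[0,0,40],"rotation":[0,0,0],"hand":0},{"offset":[0,0,40],"rotation":[0,0,0],"hand":0},{"offset":[0,0,6],"rotation":[0,0,0],"hand":0},{"offset":[0,0,0],"rotation":[0,0,0],"hand":0}]' | grep force; python3 -c "
from h import *
st()"
```

```text
ft_force: [0.7, 0.3, -0.0]
gripper_force: 0.0
t 5.9833 deck [  -2.2 -281.8] z 46.5 yaw err 0.06 tilt [-0.0061 -0.0051 -1.    ] F deck [np.float64(0.8), np.float64(-0.1)] -0.0 gap 0.00032399647234878363
```

```bash
python3 -m pendant '[{"offset":[2,-5,-1],"rotation":[0,0,0],"hand":0},{"offset":[0,-7,0],"rotation":[0,0,0],"hand":0},{"offset":[0,-7,0],"rotation":[0,0,0],"hand":0},{"offset":[0,-7,0],"rotation":[0,0,0],"hand":0},{"offset":[0,-7,0],"rotation":[0,0,0],"hand":0},{"offset":[0,-7,0],"rotation":[0,0,0],"hand":0},{"offset":[0,-7,0],"rotation":[0,0,0],"hand":0},{"offset":[0,-7,0],"rotation":[0,0,0],"hand":0},{"offset":[0,-7,0],"rotation":[0,0,0],"hand":0}]' | grep force; python3 -c "
from h import *
st()
im=arm.snapshot('scene')[...,::-1];cv2.imwrite('pics/s5.png',cv2.resize(im[180:300,220:420],None,fx=4,fy=4,interpolation=2))"
```

```text
ft_force: [1.9, -4.3, 4.7]
gripper_force: 2.6
t 6.7333 deck [   1.9 -223.5] z 51.8 yaw err -0.02 tilt [ 0.0012  0.001  -1.    ] F deck [np.float64(-0.2), np.float64(-4.7)] 4.7 gap 0.0002486957996043601
```

View pics/s5.png

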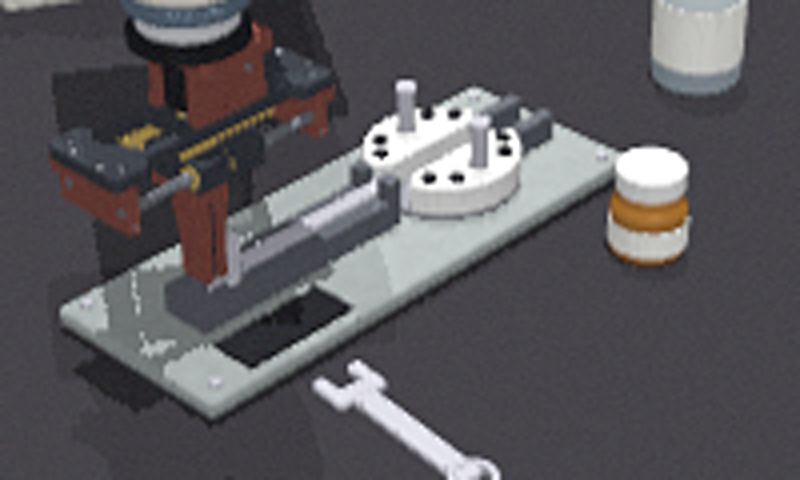

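The bar is level in the guide, its nose is entering the slot, and the finger is on the tab. The force is 4.7 N, so I'll continue.

```bash
python3 -m pendant '[{"offset":[-1,-8,0],"rotation":[0,0,0],"hand":0},{"offset":[-1,-8,0],"rotation":[0,0,0],"hand":0},{"offset":[0,-8,0],"rotation":[0,0,0],"hand":0},{"offset":[0,-8,0],"rotation":[0,0,0],"hand":0},{"offset":[0,-8,0],"rotation":[0,0,0],"hand":0},{"offset":[0,-8,0],"rotation":[0,0,0],"hand":0},{"offset":[0,0,0],"rotation":[0,0,0],"hand":0}]' | grep force; python3 -c "
from h import *
st()"
python3 -m pendant '[{"offset":[0,-8,0],"rotation":[0,0,0],"hand":0},{"offset":[0,-8,0],"rotation":[0,0,0],"hand":0},{"offset":[0,-8,0],"rotation":[0,0,0],"hand":0},{"offset":[0,-8,0],"rotation":[0,0,0],"hand":0},{"offset":[0,-8,0],"rotation":[0,0,0],"hand":0},{"offset":[0,-8,0],"rotation":[0,0,0],"hand":0},{"offset":[0,0,0],"rotation":[0,0,0],"hand":0}]' | grep force; python3 -c "
from h import *
st()
im=arm.snapshot('scene')[...,::-1];cv2.imwrite('pics/s6.png',cv2.resize(im[180:300,220:420],None,fx=4,fy=4,interpolation=2))"
```

```text
ft_force: [1.0, -0.5, -0.0]
gripper_force: 0.1
t 7.3667 deck [  -1. -174.] z 50.7 yaw err 0.02 tilt [-0.0012 -0.0013 -1.    ] F deck [np.float64(0.7), np.float64(-0.9)] -0.0 gap 0.000373273221279129
ft_force: [0.4, -0.0, 0.8]
gripper_force: 0.0
t 7.95 deck [  -1.2 -125.6] z 50.9 yaw err 0.04 tilt [-0.0015 -0.0013 -1.    ] F deck [np.float64(0.4), np.float64(-0.2)] 0.8 gap 0.0004062833104232062
```

View pics/s6.png

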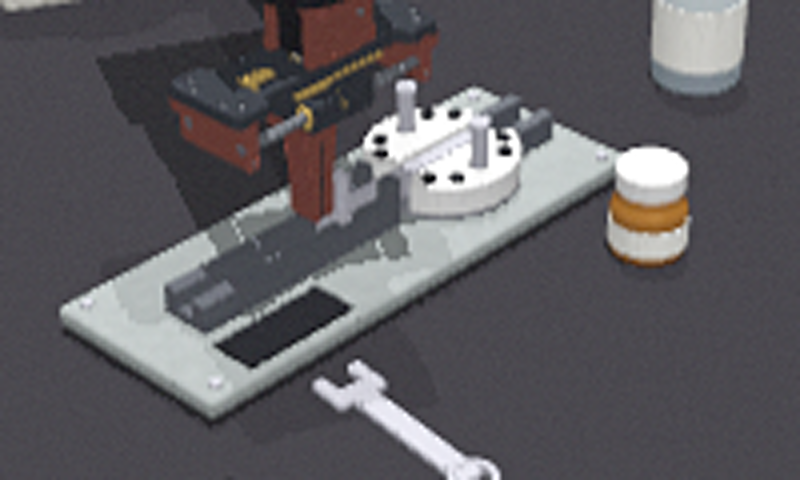

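The bar is halfway through the slot and still level. About 35 mm remain, so I slow down.

```bash
python3 -m pendant '[{"offset":[0,-5,0],"rotation":[0,0,0],"hand":0},{"offset":[0,-5,0],"rotation":[0,0,0],"hand":0},{"offset":[0,-5,0],"rotation":[0,0,0],"hand":0},{"offset":[0,-5,0],"rotation":[0,0,0],"hand":0},{"offset":[0,-4,0],"rotation":[0,0,0],"hand":0},{"offset":[0,-4,0],"rotation":[0,0,0],"hand":0},{"offset":[0,-2,0],"rotation":[0,0,0],"hand":0},{"offset":[0,0,0],"rotation":[0,0,0],"hand":0}]' | grep force; python3 -c "
from h import *
st()"
python3 -m pendant '[{"offset":[0,-2,0],"rotation":[0,0,0],"hand":0},{"offset":[0,-1,0],"rotation":[0,0,0],"hand":0},{"offset":[0,0,0],"rotation":[0,0,0],"hand":0}]' | grep force; python3 -c "
from h import *
st()"
```

```text
ft_force: [0.2, -0.8, 0.3]
gripper_force: 0.0
t 8.6667 deck [ -0.6 -97.1] z 51.2 yaw err 0.01 tilt [-3.e-04 -3.e-04 -1.e+00] F deck [np.float64(-0.1), np.float64(-0.8)] 0.3 gap 0.0005075531075786582
ft_force: [0.9, -0.2, -0.8]
gripper_force: 0.2
t 8.9167 deck [ -0.5 -94.6] z 51.2 yaw err -0.02 tilt [ 1.e-04  0.e+00 -1.e+00] F deck [np.float64(0.7), np.float64(-0.6)] -0.8 gap 0.0003681859723270181
```

```bash
for i in 1 2; do python3 -m pendant '[{"offset":[0,-1,0],"rotation":[0,0,0],"hand":0},{"offset":[0,-1,0],"rotation":[0,0,0],"hand":0},{"offset":[0,0,0],"rotation":[0,0,0],"hand":0}]' | grep ft_; python3 -c "
from h import *
st()"; done
```

```text
ft_force: [1.3, -1.2, 0.4]
t 9.1667 deck [ -0.5 -92.6] z 51.2 yaw err -0.02 tilt [ 0. -0. -1.] F deck [np.float64(0.6), np.float64(-1.7)] 0.4 gap 0.0002514607717707791
ft_force: [0.0, -1.1, -0.2]
t 9.4167 deck [ -0.6 -90.5] z 51.1 yaw err -0.01 tilt [-1.e-04 -1.e-04 -1.e+00] F deck [np.float64(-0.4), np.float64(-1.0)] -0.2 gap 0.00020712517695475972
```

```bash
for i in 1 2 3; do python3 -m pendant '[{"offset":[0,-1,0],"rotation":[0,0,0],"hand":0},{"offset":[0,0,0],"rotation":[0,0,0],"hand":0}]' | grep ft_; python3 -c "
from h import *
st()"; done
```

```text
ft_force: [1.1, -0.5, -0.5]
t 9.5833 deck [ -0.5 -89.6] z 51.2 yaw err -0.01 tilt [ 0.  0. -1.] F deck [np.float64(0.8), np.float64(-0.9)] -0.5 gap 0.0004429044950035688
ft_force: [3.4, -5.0, -1.9]
t 9.75 deck [ -0.3 -89.4] z 51.3 yaw err 0.01 tilt [ 6.0e-04  1.2e-03 -1.0e+00] F deck [np.float64(0.7), np.float64(-6.0)] -1.9 gap 0.0001927985144995237
ft_force: [3.2, -10.9, -2.6]
t 9.9167 deck [ -0.3 -89.3] z 51.3 yaw err 0.03 tilt [ 9.0e-04  2.4e-03 -1.0e+00] F deck [np.float64(-2.1), np.float64(-11.2)] -2.6 gap 0.00013345966133124568
```

The tab stopped at -89.3 mm and the force is rising, so it is on the stops, as predicted (about -90). I back off, rise and check.

```bash
python3 -m pendant '[{"offset":[0,-1,0],"rotation":[0,0,0],"hand":0},{"offset":[0,0,0],"rotation":[0,0,0],"hand":0}]' | grep ft_; python3 -m pendant '[{"offset":[0,5,0],"rotation":[0,0,0],"hand":0},{"offset":[0,15,0],"rotation":[0,0,0],"hand":0},{"offset":[0,15,0],"rotation":[0,0,0],"hand":0},{"offset":[0,0,-40],"rotation":[0,0,0],"hand":0},{"offset":[0,0,-40],"rotation":[0,0,0],"hand":0},{"offset":[0,0,-40],"rotation":[0,0,0],"hand":0},{"offset":[0,0,-40],"rotation":[0,0,0],"hand":0},{"offset":[-25,0,0],"rotation":[0,0,0],"hand":0},{"offset":[-25,0,0],"rotation":[0,0,0],"hand":0},{"offset":[0,0,0],"rotation":[0,0,0],"hand":0},{"offset":[0,0,0],"rotation":[0,0,0],"hand":0}]' | grep ft_
python3 - <<'E'
from h import *
st()
c=arm.get_calibration('top');im=arm.snapshot('top')[...,::-1]
try: o,th=caps('',im,c);print(np.sort(th),cang(th))
except Exception as e: print(e)
w=arm.snapshot('wrist')[...,::-1];cv2.imwrite('pics/w7.png',w);c=arm.get_calibration('wrist')
for d,z in [((0,85),.0355),((-19,-80),.0795),((19,-80),.0795),((0,-72),.056)]:
    print(d,proj(c,[*(O+(X*d[0]+Y*d[1])/1e3),z]).round(1))
E
```

```text
ft_force: [5.5, -14.8, -2.6]
ft_force: [-0.3, -0.4, 0.1]
t 11.0 deck [ -51.2 -122.4] z 211.6 yaw err -0.1 tilt [ 5.e-04  0.e+00 -1.e+00] F deck [np.float64(-0.5), np.float64(-0.2)] 0.1 gap 0.00010161446107740627
[-58.20331832 -33.07322736  32.78241565  57.29643322 121.59040413
 146.70482194] (np.float64(179.60000000000002), np.float64(0.15508186557489978))
(0, 85) [ 98.5 163. ]
(-19, -80) [271.7 189.1]
(19, -80) [270. 141.]
(0, -72) [265.4 164. ]
```

View pics/w7.png

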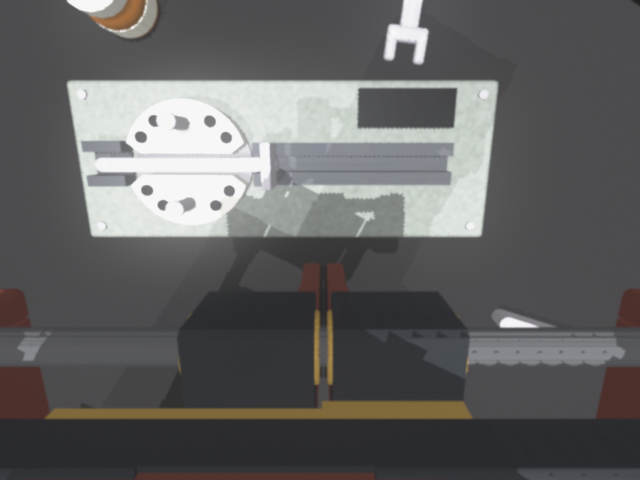

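The bar runs through the slot. Its nose is at (97,164) against a predicted (98.5,163), and the tab's rear edge is at x≈271 against 271. The carousel is still at 179.6°, and the hand is clear.

```bash
python3 -c "
from cell import arm
print(arm.hand_in())"
```

```text
the job is handed in; nothing more can be done
None
```

The job is handed in: the carousel slot is lined up with the bar (measured 179.6°, target 180°), the bar is through it with its tab against both stop blocks, the bottle, jar and wrench were not touched, and the hand is clear at about 11 s.

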